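# Load the tilted tumbling barrel

## Robot

A 6-joint arm with a two-finger parallel gripper is mounted at the origin on the work surface. World frame = base frame: x ahead of the robot, y to its left, z up, the work surface at z = 0. Lengths are in m, angles in rad, forces in N, time in s.
With the tool pointing down it reaches from about 0.25 to 0.775 m from the base axis. Payload 4 kg.
Tool frame: the origin (TCP) lies on the centre line of the jaws, within the pads' length; the fingertips stand 25 mm ahead of it and the grasp point (between the pads) lies 6 mm ahead of it; z points along the fingers, y is the line along which they close (so a half turn about z gives the same grasp; the last joint's range is limited). The gripper opens to 85 mm and grips with 20 to 120 N. Pads are 22 mm wide; open, the fingers measure 114 mm over their backs; the gripper's body (76 mm by 85 mm) begins 54 mm behind the grasp point. The pads swing forward as they close: fully open they stand 13 mm farther back than shut.
Start: joints at [1.186, 0.087, 1.371, -0, 1.684, -0.103], TCP at [0.153, 0.528, 0.256] pointing down, gripper open.
Joint ranges: [-3.1, 3.1], [-0.76, 2.03], [0.27, 2.55], [-1.08, 4.22], [0.17, 2.65], [-2.57, 2.57]. Speed limits (rad/s): [2.79, 2.79, 3.14, 3.14, 3.14, 3.14].

## Interface

Orientations are given as a rotation vector (axis times angle).
In Python, from rig import bot gives the robot as it stands.
- The arm moves only by the shell command python3 -m handwheel 'ROWS' [FORCE]. ROWS is JSON, a list that holds one entry, the list of rows, each a list of 7 numbers: the shift along the tool's x, y, z normalised to -1 to 1, where 1 is 0.025 m, then the turn, a rotation vector about the tool's x, y, z normalised to -1 to 1, where 1 is 8 degrees, then the opening, from 0 (shut) to 1 (fully open). A call has 1 to 20 rows; each row shifts and turns the commanded pose from where the row before left it, along the tool's axes as they then stand; what a row does not reach is not made up. A row lasts 1/10 s, in which the tool goes at most 50 mm and 8.59 degrees, less where a joint would pass 70% of its speed; a pose out of reach is approached as far as the arm can. A call with a number of a shift or a turn outside -1 to 1 is refused whole. A call with a gripper value outside its range is refused whole. The fingers move at their own pace and stop on an object; FORCE is the grip in N (left out, the last holds). Time passes only in rows, so rows that do not move let the fingers close. It gives the time, the measured TCP pose, the force, the opening and the grip force at its end, in the units of the state.
- bot.observe(): the state, without advancing time (a new reading comes with each control period).
- bot.read_camera(name): name is "scene" or "top"; returns a dict with "img" (420x560x3 uint8, red, green, blue), "fovy" (degrees; the focal length in pixels is half the picture's height over the tangent of half this angle, whatever the lens; pixels are square), "cx", "cy" (the principal point, pixels), "xyz" and "rotation" of the camera in the world. Camera axes: x right, y down, z forward; pixel columns grow to the right and rows downward; lengths in m; the calibration is good to about 2 mm. A picture is of the moment at which its call begins. There is no depth.
- bot.sign_off(): hands the job in; it is judged then, once.
The state is a dict: "clock": time; "joint_pos": joint angles; "joint_velocities": joint speeds; "joint_efforts": joint torques, N m; "eef_pos": TCP position; "eef_rot": TCP orientation; "wrist_force": force on the tool from outside, world axes, zero at the start; "ft_torque": the same for the moment, N m; "finger_gap": finger opening in m; "finger_force": force on a finger pad.
Only numpy, scipy, OpenCV 4.12 (cv2) and the standard library are available. Lean on these libraries where they do the work, as an engineer would, in place of code of your own. Each camera call takes 0.05 s, during which the arm holds its last target. There are 200 camera calls.

## Task

Load the tumbler for its next run: put the green stone egg into the open tilted barrel first, then the purple stone ball. The stones chip, so lower each one all the way to the bottom of the barrel (or onto the stone already there) and let go gently, without dropping it in or pressing hard. Leave the copper ball and the other things on the bench where they are.

Things in the scene. Friction and masses are not known exactly. Their poses are not given: they have to be found in the camera images.
- tumbler: The tumbler, fixed: blue base plate 270 x 210 mm, 16 mm thick, low motor box at the back, a grey open barrel leaning towards its front (-x of this body) and a clear splash guard over the barrel. Origin: centre of the base's underside; z up, +x away from the mouth.
- guard_edge (a point): Middle of the front edge (yellow strip, 214 mm long along the tumbler's y) of the clear splash guard: a level sheet reaching 210 mm back from here, top 5 mm above this point, underside 5 mm below. It covers the upper half of the barrel's mouth and leaves no room for a tool straight down: come in tilted, along the barrel's axis.
- barrel: Grey open barrel, a tapered round bucket, fixed, leaning 36 degrees from vertical to the tumbler's front. Origin: centre of its bottom's underside, 60 mm above the bench. z runs along its axis out of the mouth; y is level; -x is the low side. Height 125 mm, bottom 6 mm and walls 5 mm thick; inside diameter 120 mm at the floor, 170 mm at the mouth.
- barrel_floor (a point): Centre of the barrel's inner floor (barrel z = 0.006); axes as the barrel.
- barrel_mouth (a point): Centre of the barrel's open mouth (barrel z = 0.125); axes as the barrel.
- egg: Green stone egg, 44 mm across, 56 mm long, about 160 g, standing blunt end down in a stand. Origin: its lower (blunt) end; z runs along its length towards the narrower end.
- egg_center (a point): Point on the egg's long axis at its widest (44 mm across), 22 mm from the blunt end, 34 mm from the narrow end: where to grip it.
- ball: Purple stone ball, 44 mm across, about 120 g, resting in a stand. Origin: a point on its surface (its underside at the start), turns with it: use point ball_center.
- ball_center (a point): Centre of the purple ball.
- copper_center (a point): Centre of the copper ball, 44 mm across, resting in the third stand. It stays there.
- stand_egg: Small pale wooden stand, fixed: round foot 60 mm across and 6 mm thick carrying an upright tube 34 mm across (hole 24 mm) whose top is 26 mm above the table. Origin: centre of its underside. Holds the egg.
- stand_ball: Small pale wooden stand, fixed: round foot 60 mm across and 6 mm thick carrying an upright tube 34 mm across (hole 24 mm) whose top is 26 mm above the table. Origin: centre of its underside. Holds the purple ball.
- stand_copper: Small pale wooden stand, fixed: round foot 60 mm across and 6 mm thick carrying an upright tube 34 mm across (hole 24 mm) whose top is 26 mm above the table. Origin: centre of its underside. Holds the copper ball.
- jar_orange: Bystander: closed orange jar, 44 mm across, 45 mm tall. Origin: centre of its underside.
- jar_green: Bystander: closed green jar, 44 mm across, 45 mm tall. Origin: centre of its underside.
- mallet: Bystander: wooden mallet lying flat, head 95 mm long and 56 mm thick along its x, handle 22 mm thick and 190 mm long along its y. Origin: under the middle of the head.
- block: Bystander: steel bench block 80 x 80 x 22 mm. Origin: centre of its underside.
Mind the look-alikes: they are no part of the job. Of the things that look like the ball, the smallest one is meant.

How it is judged:
By the outcome, as a careful person would: the job done as asked, in the order asked, and still so for the second after the job is handed in, with the robot touching nothing.
It also fails if it takes over 64 s, if anything falls off the work surface, if the arm or the gripper's body presses on something with over 40 N, if the wrist force passes 120 N, or if a joint passes its speed limit or range.

## Working session

There is one attempt and no reset: what is moved stays moved. The work goes in short steps, Python scripts to look and compute and a shell command to move; the robot and the scene stay as the last step left them, time stands still between calls to the robot, and variables do not carry over. Pictures are saved under pics/ and viewed, at most 10 in all, crops included, and the job is handed in when it is done.

```bash
mkdir -p pics
cat > h.py <<'E'
import numpy as np,cv2
from rig import bot
from scipy.spatial.transform import Rotation as R
def cam(n):
    c=bot.read_camera(n); f=c["img"].shape[0]/2/np.tan(np.radians(c["fovy"])/2)
    c["f"]=f; r=np.array(c["rotation"]); c["R"]=r if r.shape==(3,3) else R.from_rotvec(r).as_matrix()
    return c
def ray(c,u,v):
    d=c["R"]@np.array([(u-c["cx"])/c["f"],(v-c["cy"])/c["f"],1.]); return np.array(c["xyz"]),d/np.linalg.norm(d)
def plane(c,u,v,z):
    o,d=ray(c,u,v); return o+d*(z-o[2])/d[2]
def tri(c1,p1,c2,p2):
    o1,d1=ray(c1,*p1);o2,d2=ray(c2,*p2)
    s=np.linalg.lstsq(np.c_[d1,-d2],o2-o1,rcond=None)[0]
    a,b=o1+s[0]*d1,o2+s[1]*d2; return (a+b)/2,np.linalg.norm(a-b)
def proj(c,p):
    q=c["R"].T@(np.array(p)-c["xyz"]); return c["f"]*q[0]/q[2]+c["cx"],c["f"]*q[1]/q[2]+c["cy"]
E
python3 - <<'E'
from h import *
for n in("scene","top"):
    c=cam(n); print(n,c["xyz"],c["rotation"],c["fovy"],c["cx"],c["cy"],c["f"])
    cv2.imwrite(f"pics/{n}0.png",c["img"][:,:,::-1])
print(bot.observe())
E
```

```text
scene [ 0.98171955 -0.77402939  0.81030541] [-2.10850154 -0.67792045  0.33833764] 52.67050105826245 283.0580191220108 207.0994253344877 424.2453942578771
top [ 0.3387034  -0.03989849  1.22723912] [-2.15759737  2.16080993 -0.11179552] 49.75215275705704 276.95483928871977 211.86364559369787 452.9013538289437
{'clock': 0.1, 'joint_pos': array([ 1.18587838e+00,  8.79432461e-02,  1.37213843e+00,  3.17772803e-07,
        1.68359107e+00, -1.03091964e-01]), 'joint_velocities': array([ 0.00201557, -0.00140017, -0.00172371, -0.00115319, -0.00124886,
       -0.00064068]), 'joint_efforts': array([ 2.31000886e-03, -3.53011894e+01, -3.14218998e+01, -9.38906305e-05,
        7.89959449e-03, -2.69719163e-05]), 'eef_pos': array([0.15280978, 0.52792967, 0.25520423]), 'eef_rot': array([-0.44115673, -3.10995433,  0.00316999]), 'wrist_force': array([ 0.0604251 ,  0.65421225, -0.06031215]), 'ft_torque': array([-0.01051843,  0.05166487,  0.00494186]), 'finger_force': 0.0, 'finger_gap': 0.08530530204104535}
```

View pics/scene0.png

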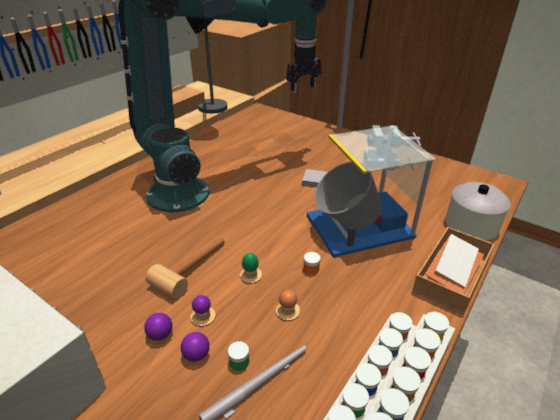

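View pics/top0.png

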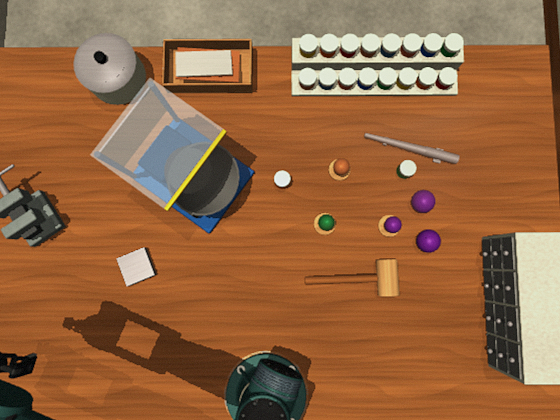

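Scene view: egg at (250,263), purple ball in its stand at (201,305), the two larger look-alikes at (158,327) and (195,347). Top view: egg (326,223), ball (393,225), yellow guard edge from (224,132) to (167,208), with the barrel's low rim around (235,195).

```bash
cat > m.py <<'E'
from h import *
S,T=cam("scene"),cam("top")
def blob(c,lo,hi,box):
    h=cv2.cvtColor(c["img"],cv2.COLOR_RGB2HSV); m=cv2.inRange(h,lo,hi); k=np.zeros_like(m); x0,y0,x1,y1=box; k[y0:y1,x0:x1]=m[y0:y1,x0:x1]
    n,l,s,ce=cv2.connectedComponentsWithStats(k); i=1+np.argmax(s[1:,4])
    return s[i],ce[i],(l==i)
def ctr(c,lo,hi,box):
    s,ce,m=blob(c,lo,hi,box); cn,_=cv2.findContours(m.astype(np.uint8),cv2.RETR_EXTERNAL,cv2.CHAIN_APPROX_NONE)
    k=max(cn,key=cv2.contourArea); (x,y),r=cv2.minEnclosingCircle(k); return (x,y),r,s[4],ce,s
G=((50,120,20),(85,255,255));P=((120,90,20),(155,255,255));C=((3,120,60),(14,255,255))
for n,k,bs,bt in(("egg",G,(230,240,270,280),(310,205,345,240)),("ball",P,(188,285,215,318),(380,212,405,238))):
    a=ctr(S,*k,bs);b=ctr(T,*k,bt); print(n,a[:4],a[4],b[:4],b[4]); print("  tri",tri(S,a[3],T,b[3]))
    for z in(.04,.048,.05): print("  plane",z,plane(T,*b[3],z),plane(S,*a[3],z))
Y=((24,150,130),(34,255,255))
e={}
for n,c,b in(("S",S,(320,125,375,180)),("T",T,(150,120,240,220))):
    s,ce,m=blob(c,*Y,b); p=np.argwhere(m)[:,::-1].astype(float); q=p-p.mean(0); v=np.linalg.svd(q,full_matrices=False)[2][0]; t=q@v
    e[n]=[p[t>t.max()-3].mean(0),p[t<t.min()+3].mean(0),p.mean(0)]; print(n,e[n],s[4])
for i in range(2):
    for j in range(2): print(i,j,tri(S,e["S"][i],T,e["T"][j]))
for n,c,b in(("S",S,(290,130,450,260)),("T",T,(80,70,270,240))):
    x0,y0,x1,y1=b; im=cv2.resize(c["img"][y0:y1,x0:x1,::-1],None,fx=4,fy=4,interpolation=cv2.INTER_CUBIC)
    cv2.imwrite(f"pics/crop{n}.png",im[:600,:800])
E
python3 m.py
```

```text
egg ((249.5, 261.9444580078125), 9.069461822509766, np.int32(219), array([249.80821918, 262.        ])) [243 253  15  19 219] ((326.125, 222.0), 7.730923175811768, np.int32(186), array([326.03763441, 222.03763441])) [319 215  15  15 186]
  tri (array([ 0.44429271, -0.15787387,  0.04863484]), np.float64(0.0016758159623701731))
  plane 0.04 [ 0.44570091 -0.1581817   0.04      ] [ 0.4375643  -0.15144897  0.04      ]
  plane 0.048 [ 0.44497993 -0.15738467  0.048     ] [ 0.44321562 -0.15791477  0.048     ]
  plane 0.05 [ 0.44479968 -0.15718542  0.05      ] [ 0.44462845 -0.15953122  0.05      ]
ball ((200.5, 304.0), 9.178879737854004, np.int32(254), array([200.79527559, 304.00393701])) [192 295  18  19 254] ((392.6666564941406, 224.4166717529297), 8.090314865112305, np.int32(205), array([392.57073171, 224.41463415])) [385 217  16  16 205]
  tri (array([ 0.4381404 , -0.33228217,  0.04368553]), np.float64(0.0019129332752163373))
  plane 0.04 [ 0.43912673 -0.33250381  0.04      ] [ 0.43476543 -0.3307617   0.04      ]
  plane 0.048 [ 0.43845005 -0.33053214  0.048     ] [ 0.44044582 -0.33536526  0.048     ]
  plane 0.05 [ 0.43828088 -0.33003922  0.05      ] [ 0.44186592 -0.33651615  0.05      ]
S [array([363.42857143, 169.28571429]), array([330.57142857, 135.71428571]), array([347.54054054, 152.7027027 ])] 111
T [array([166.14285714, 208.07142857]), array([223.5, 131. ]), array([194.58554217, 169.75180723])] 415
0 0 (array([0.5049979 , 0.25959413, 0.14273567]), np.float64(0.07850932544143885))
0 1 (array([0.62150452, 0.08346919, 0.27480486]), np.float64(0.002352575571799394))
1 0 (array([0.45563172, 0.20543901, 0.26926214]), np.float64(9.68623886466185e-05))
1 1 (array([0.56874089, 0.05348599, 0.37142927]), np.float64(0.05881632028685894))
```

View pics/cropS.png

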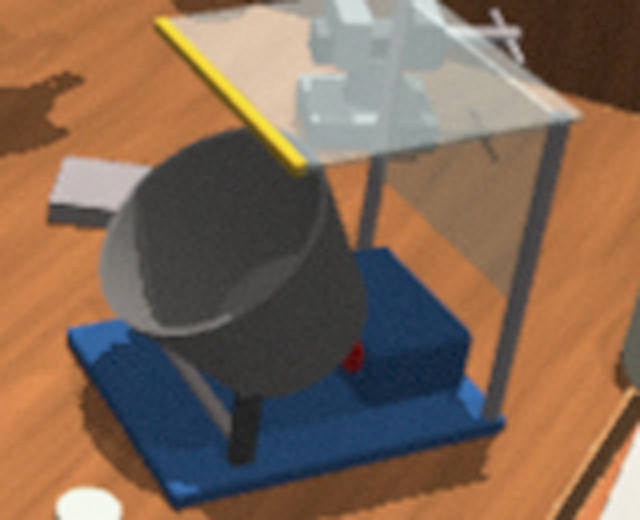

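View pics/cropT.png

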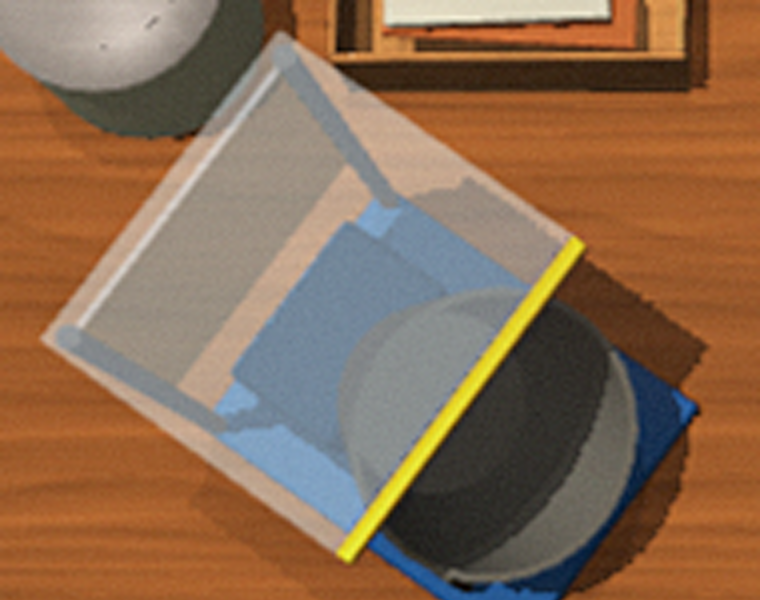

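The scene crop shows the barrel mouth's outer rim from crop (101,262) via (160,333) and (200,335). The top crop shows the low rim through (638,430), (615,510) and (490,583). Next I fit a 90 mm circle on the mouth plane to these rim points.

```bash
cat > b.py <<'E'
from h import *
from scipy.optimize import least_squares
S,T=cam("scene"),cam("top")
G=np.array([.5386,.1445,.272]); ty=np.array([-.8055,.5926,0]); tx=np.array([.5926,.8055,0])
a=-np.sin(np.radians(36))*tx+np.array([0,0,np.cos(np.radians(36))])
ps=np.array([(101,262),(103,290),(125,318),(160,333),(200,335),(160,175),(200,145)])/4+[290,130]
pt=np.array([(638,430),(633,470),(615,510),(575,550),(530,575),(490,583),(622,365)])/4+[80,70]
def res(m,sets):
    M=np.array([m[0],m[1],.1611]); r=[]
    for c,p in sets:
        for q in p:
            o,d=ray(c,*q); X=o+d*((M-o)@a)/(d@a); r.append(np.linalg.norm(X-M)-.09)
    return r
for sets in([(S,ps)],[(T,pt)],[(S,ps),(T,pt)]):
    s=least_squares(res,[.5,.1],args=(sets,)); M=np.r_[s.x,.1611]; print(M,"res mm",np.round(np.array(s.fun)*1e3,1)," rel guard edge along tx,ty:",(M-G)@tx,(M-G)@ty)
F=M-.119*a; print("floor",F,"a",a,"base front corners",[plane(T,*(np.array(p)/4+[80,70]),.016) for p in((697,405),(565,600))])
E
python3 b.py
python3 - <<'E'
from h import *
o=bot.observe(); r=R.from_rotvec(o["eef_rot"]); print(r.as_matrix().round(3))
a=np.array([-.3483,-.4735,.809]); ty=np.array([-.8055,.5926,0])
for s in(1,-1):
    y=s*ty; z=-a; x=np.cross(y,z); t=R.from_matrix(np.c_[x,y,z]); v=(r.inv()*t).as_rotvec(); print(s,np.degrees(v),t.as_rotvec(),t.as_matrix().round(3))
    # pointing-down with same y
    z=np.array([0,0,-1.]);x=np.cross(y,z); t=R.from_matrix(np.c_[x,y,z]); print("  down",np.degrees((r.inv()*t).as_rotvec()))
E
```

```text
[0.54528531 0.14077034 0.1611    ] res mm [ 3.3  2.3 -1.8 -2.9 -0.6 -4.  -0.7]  rel guard edge along tx,ty: 0.0009574739433655688 -0.0075952181936653025
[0.53764229 0.14241112 0.1611    ] res mm [ 0.2  1.   0.9 -1.2 -0.5  0.1 -1.3]  rel guard edge along tx,ty: -0.002250129412138224 -0.0004664375545021162
[0.54226534 0.14123625 0.1611    ] res mm [ 0.3  0.2 -2.4 -1.9  1.6 -7.8 -3.8 -0.9  1.3  2.5  2.1  3.8  4.8 -4.4]  rel guard edge along tx,ty: -0.00045686964362459263 -0.0048865239753734776
floor [0.5837156  0.19757812 0.06482698] a [-0.34832154 -0.47346102  0.80901699] base front corners [array([0.58689923, 0.03270777, 0.016     ]), array([0.45387046, 0.12087259, 0.016     ])]
[[-0.961  0.278 -0.   ]
 [ 0.278  0.961 -0.001]
 [ 0.    -0.001 -1.   ]]
1 [-21.92604725 -31.40601441 -67.36643164] [-1.15338431  2.2804069   0.37479465] [[-0.479 -0.806  0.348]
 [-0.652  0.593  0.473]
 [-0.588  0.    -0.809]]
  down [-3.32814039e-02 -2.72421790e-02 -6.98041859e+01]
-1 [-34.4867917   24.07688586 106.03850533] [-2.45264314 -1.24049797 -0.79693644] [[ 0.479  0.806  0.348]
 [ 0.652 -0.593  0.473]
 [ 0.588 -0.    -0.809]]
  down [-3.00034890e-02  3.66548593e-02  1.10195806e+02]
```

```bash
python3 -m handwheel '[[[-0.785,-0.963,0,0,0,0,1],[-0.785,-0.963,0,0,0,0,1],[-0.785,-0.963,0,0,0,0,1],[-0.785,-0.963,0,0,0,0,1],[-0.785,-0.963,0,0,0,0,1],[-0.785,-0.963,0,0,0,0,1],[-0.785,-0.963,0,0,0,0,1],[-0.785,-0.963,0,0,0,0,1],[-0.785,-0.963,0,0,0,0,1],[-0.785,-0.963,0,0,0,0,1],[-0.785,-0.963,0,0,0,0,1],[-0.785,-0.963,0,0,0,0,1],[-0.785,-0.963,0,0,0,0,1],[-0.785,-0.963,0,0,0,0,1],[-0.785,-0.963,0,0,0,0,1],[-0.785,-0.963,0,0,0,0,1],[-0.785,-0.963,0,0,0,0,1],[-0.785,-0.963,0,0,0,0,1],[-0.785,-0.963,0,0,0,0,1],[-0.785,-0.963,0,0,0,0,1]]]'
python3 -m handwheel '[[[-0.785,-0.963,0,0,0,0,1],[-0.785,-0.963,0,0,0,0,1],[-0.785,-0.963,0,0,0,0,1],[-0.785,-0.963,0,0,0,0,1],[0,0,0,0,0,0.984,0.8],[0,0,0,0,0,0.984,0.8],[0,0,0,0,0,0.984,0.8],[0,0,0,0,0,0.984,0.8],[0,0,0,0,0,0.984,0.8],[0,0,0,0,0,0.984,0.8],[0,0,0,0,0,0.984,0.8],[0,0,0,0,0,0.984,0.8],[0,0,0,0,0,0.984,0.8],[0,0,0,0,0,0.984,0.8],[0,0,0,0,0,0.984,0.8],[0,0,0,0,0,0.984,0.8],[0,0,0,0,0,0.984,0.8],[0,0,0,0,0,0.984,0.8],[0,0,0,0,0,0,0.8]]]'
cat > go.py <<'E'
# usage: go.py x y z down|barrel yaw_y_deg -> shift first (units), then turn (units)
import sys; from h import *
o=bot.observe(); r=R.from_rotvec(o["eef_rot"]); t=np.array(list(map(float,sys.argv[1:4])))
az=np.radians(float(sys.argv[5])); y=np.array([np.cos(az),np.sin(az),0])
z=np.array([0,0,-1.]) if sys.argv[4]=="down" else np.array([.3483,.4735,-.809])
y-=z*(y@z); y/=np.linalg.norm(y)
q=R.from_matrix(np.c_[np.cross(y,z),y,z])
print("t",o["clock"],"pos",o["eef_pos"].round(4),"F",np.round(o["wrist_force"],1),"gap",round(o["finger_gap"],4),"grip",o["finger_force"],"j",o["joint_pos"].round(2))
d=t-o["eef_pos"]
print("shift now-axes",(r.inv().apply(d)/.025).round(2),"turn",(np.degrees((r.inv()*q).as_rotvec())/8).round(2),"shift target-axes",(q.inv().apply(d)/.025).round(2))
E
python3 go.py .4445 -.158 .050 down -36.4
```

```text
clock: 2.3
eef_pos: [0.3963, -0.0446, 0.2564]
eef_rot: [0.442, 3.11, 0.0]
wrist_force: [0.2, -0.8, 0.4]
finger_gap: 0.0857
finger_force: 0.0
clock: 4.2
eef_pos: [0.4447, -0.1576, 0.2563]
eef_rot: [-2.803, -1.418, -0.0]
wrist_force: [0.1, 1.3, 0.2]
finger_gap: 0.0681
finger_force: 0.0
t 4.2 pos [ 0.4447 -0.1576  0.2563] F [0.1 1.3 0.2] gap 0.0681 grip 0.0 j [-0.46 -0.09  1.55  0.    1.68  0.17]
shift now-axes [-0.02  0.    8.25] turn [-0.   -0.    0.01] shift target-axes [-0.02  0.    8.25]
```

```bash
python3 -m handwheel '[[[0,0,1,0,0,0,0.8],[0,0,1,0,0,0,0.8],[0,0,1,0,0,0,0.8],[0,0,1,0,0,0,0.8],[0,0,1,0,0,0,0.8],[0,0,1,0,0,0,0.8],[0,0,1,0,0,0,0.8],[0,0,0.7,0,0,0,0.8],[0,0,0.5,0,0,0,0.8],[0,0,0.05,0,0,0,0.8],[0,0,0,0,0,0,0.3],[0,0,0,0,0,0,0.3],[0,0,0,0,0,0,0.3],[0,0,0,0,0,0,0.3],[0,0,0,0,0,0,0.3],[0,0,0,0,0,0,0.3],[0,0,0,0,0,0,0.3],[0,0,0,0,0,0,0.3]]]' 40
python3 go.py .4445 -.158 .25 down -36.4
```

```text
clock: 6.0
eef_pos: [0.4456, -0.1581, 0.0513]
eef_rot: [2.802, 1.417, 0.003]
wrist_force: [-0.8, 0.3, 6.8]
finger_gap: 0.0421
finger_force: 40.7
t 6.0 pos [ 0.4456 -0.1581  0.0513] F [-0.8  0.3  6.8] gap 0.0421 grip 40.706048123538494 j [-0.46  0.05  1.83  0.    1.25  0.17]
shift now-axes [-0.02 -0.02 -7.95] turn [ 0.02 -0.    0.01] shift target-axes [-0.02 -0.04 -7.95]
```

```bash
python3 -m handwheel '[[[0,0,-0.3,0,0,0,0.3],[0,0,-0.65,0,0,0,0.3],[0,0,-1,0,0,0,0.3],[0,0,-1,0,0,0,0.3],[0,0,-1,0,0,0,0.3],[0,0,-1,0,0,0,0.3],[0,0,-1,0,0,0,0.3],[0,0,-1,0,0,0,0.3],[0,0,-1,0,0,0,0.3],[0.5,-0.26,0,0,0,0,0.3],[1,-0.52,0,0,0,0,0.3],[1,-0.52,0,0,0,0,0.3],[1,-0.52,0,0,0,0,0.3],[1,-0.52,0,0,0,0,0.3],[1,-0.52,0,0,0,0,0.3],[1,-0.52,0,0,0,0,0.3],[1,-0.52,0,0,0,0,0.3],[0.5,-0.26,0,0,0,0,0.3],[0,0,0,0,0,0,0.3]]]'
python3 -m handwheel '[[[0,0,0,0,0.5,0,0.3],[0,0,0,0,0.8,0,0.3],[0,0,0,0,0.8,0,0.3],[0,0,0,0,0.8,0,0.3],[0,0,0,0,0.8,0,0.3],[0,0,0,0,0.5,0,0.3],[0,0,0,0,0.3,0,0.3],[0,0,0,0,0,0,0.3],[0,0,0,0,0,0,0.3]]]'
python3 go.py .5563 .1678 .0710 barrel -36.4
python3 - <<'E'
from h import *
c=cam("scene"); im=c["img"][90:290,190:450,::-1]; cv2.imwrite("pics/s1.png",cv2.resize(im,None,fx=3,fy=3,interpolation=cv2.INTER_CUBIC))
E
```

```text
clock: 7.9
eef_pos: [0.4788, 0.0669, 0.2471]
eef_rot: [-2.8, -1.422, 0.004]
wrist_force: [-0.4, -0.4, -0.9]
finger_gap: 0.0414
finger_force: 40.8
clock: 8.8
eef_pos: [0.4792, 0.0642, 0.2482]
eef_rot: [-2.455, -1.239, -0.795]
wrist_force: [-0.3, -0.5, -1.6]
finger_gap: 0.042
finger_force: 40.8
t 8.8 pos [0.4792 0.0642 0.2482] F [-0.3 -0.5 -1.6] gap 0.042 grip 40.776791609823704 j [-0.35 -0.28  1.83  0.61  1.42  0.24]
shift now-axes [0.03 0.02 8.77] turn [ 0.01  0.01 -0.01] shift target-axes [0.01 0.03 8.77]
```

View pics/s1.png

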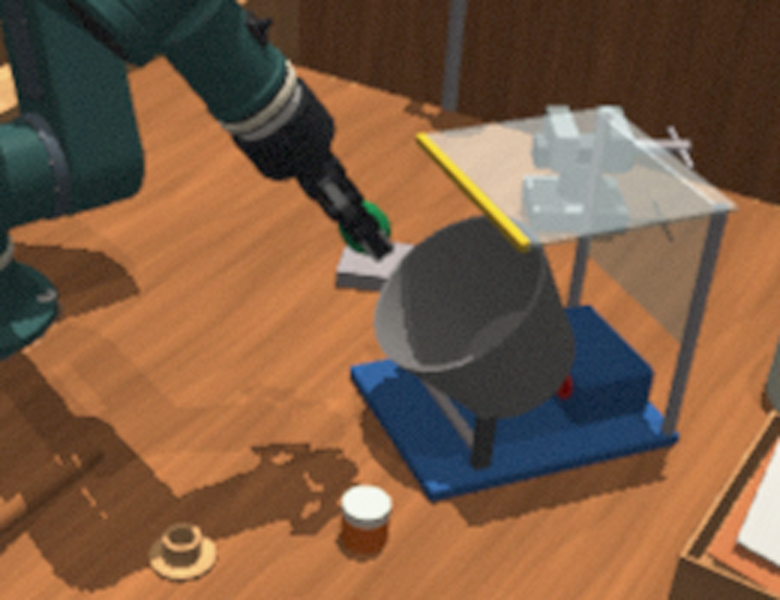

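The egg is held in the tilted gripper at (370,225), lined up with the open half of the mouth, and its stand at (183,545) is empty. I lower it along the axis.

```bash
python3 -m handwheel '[[[0,0,0.5,0,0,0,0.3],[0,0,0.8,0,0,0,0.3],[0,0,0.8,0,0,0,0.3],[0,0,0.8,0,0,0,0.3],[0,0,0.8,0,0,0,0.3],[0,0,0.8,0,0,0,0.3],[0,0,0.8,0,0,0,0.3],[0,0,0.8,0,0,0,0.3],[0,0,0.8,0,0,0,0.3],[0,0,0.5,0,0,0,0.3],[0,0,0.3,0,0,0,0.3],[0,0,0.2,0,0,0,0.3],[0,0,0,0,0,0,0.3],[0,0,0,0,0,0,0.3]]]'
python3 go.py .5563 .1678 .0710 barrel -36.4
python3 -m handwheel '[[[0,0,0.1,0,0,0,0.3],[0,0,0.1,0,0,0,0.3],[0,0,0.1,0,0,0,0.3],[0,0,0,0,0,0,0.3]]]'
```

```text
clock: 10.25
eef_pos: [0.5487, 0.1584, 0.0897]
eef_rot: [-2.453, -1.24, -0.799]
wrist_force: [0.3, -0.1, -2.5]
finger_gap: 0.0417
finger_force: 40.8
t 10.25 pos [0.5487 0.1584 0.0897] F [ 0.3 -0.1 -2.5] gap 0.0417 grip 40.783741660416126 j [-0.09  0.02  1.91  0.66  0.97  0.23]
shift now-axes [-0.05  0.02  0.89] turn [ 0.01 -0.    0.01] shift target-axes [-0.05  0.02  0.89]
clock: 10.65
eef_pos: [0.5507, 0.1622, 0.0826]
eef_rot: [-2.453, -1.24, -0.796]
wrist_force: [0.2, 0.9, -2.1]
finger_gap: 0.0421
finger_force: 40.8
```

```bash
python3 -m handwheel '[[[0,0,0.1,0,0,0,0.3],[0,0,0.1,0,0,0,0.3],[0,0,0,0,0,0,0.3]]]' | grep -E 'pos|wrist'
python3 -m handwheel '[[[0,0,0.08,0,0,0,0.3],[0,0,0.06,0,0,0,0.3],[0,0,0,0,0,0,0.3]]]'| grep -E 'pos|wrist'
python3 -m handwheel '[[[0,0,0.05,0,0,0,0.3],[0,0,0,0,0,0,0.3]]]'| grep -E 'pos|wrist'
```

```text
eef_pos: [0.5525, 0.1646, 0.0785]
wrist_force: [-0.1, 0.4, -2.1]
eef_pos: [0.5538, 0.1662, 0.0758]
wrist_force: [-0.0, -1.0, -1.9]
eef_pos: [0.5543, 0.1668, 0.075]
wrist_force: [0.0, 0.7, -0.6]
```

```bash
python3 -m handwheel '[[[0,0,0.05,0,0,0,0.3],[0,0,0,0,0,0,0.3]]]' | grep -E 'pos|wrist'
python3 -m handwheel '[[[0,0,0,0,0,0,0.3]]]'| grep -E 'pos|wrist'
```

```text
eef_pos: [0.5547, 0.1674, 0.0739]
wrist_force: [-0.0, 0.1, -1.8]
eef_pos: [0.5548, 0.1673, 0.0741]
wrist_force: [0.3, -0.4, -0.6]
```

```bash
python3 -m handwheel '[[[0,0,0.05,0,0,0,0.3],[0,0,0,0,0,0,0.3]]]' | grep -E 'pos|wrist'
python3 -m handwheel '[[[0,0,0.05,0,0,0,0.3],[0,0,0,0,0,0,0.3]]]'| grep -E 'pos|wrist'
```

```text
eef_pos: [0.5552, 0.1679, 0.0729]
wrist_force: [0.5, -0.7, -2.2]
eef_pos: [0.5557, 0.1684, 0.0725]
wrist_force: [-3.0, -1.5, 1.8]
```

```bash
python3 -m handwheel '[[[0,0,0,0,0,0,0.5],[0,0,0,0,0,0,0.52],[0,0,0,0,0,0,0.54],[0,0,0,0,0,0,0.56],[0,0,0,0,0,0,0.58],[0,0,0,0,0,0,0.58],[0,0,0,0,0,0,0.58],[0,0,0,0,0,0,0.58]]]' 20
python3 go.py .4797 .0636 .249 barrel -36.4
python3 - <<'E'
from h import *
for n,b in(("top",(140,130,260,220)),):
    c=cam(n);x0,y0,x1,y1=b; cv2.imwrite(f"pics/{n}2.png",cv2.resize(c["img"][y0:y1,x0:x1,::-1],None,fx=5,fy=5,interpolation=cv2.INTER_CUBIC))
E
```

```text
clock: 12.95
eef_pos: [0.5556, 0.1685, 0.072]
eef_rot: [-2.453, -1.24, -0.797]
wrist_force: [0.2, 0.5, -0.9]
finger_gap: 0.0493
finger_force: 0.0
t 12.95 pos [0.5556 0.1685 0.072 ] F [ 0.2  0.5 -0.9] gap 0.0493 grip 0.0 j [-0.07  0.06  1.91  0.67  0.92  0.22]
shift now-axes [-0.03  0.04 -8.77] turn [ 0. -0.  0.] shift target-axes [-0.03  0.04 -8.77]
```

```bash
python3 -m handwheel '[[[0,0,-0.2,0,0,0,0.58],[0,0,-0.4,0,0,0,0.58],[0,0,-0.5,0,0,0,0.58],[0,0,-0.8,0,0,0,0.58],[0,0,-1,0,0,0,0.58],[0,0,-1,0,0,0,0.58],[0,0,-1,0,0,0,0.58],[0,0,-1,0,0,0,0.58],[0,0,-1,0,0,0,0.58],[0,0,-1,0,0,0,0.58],[0,0,-0.9,0,0,0,0.58],[0,0,0,0,-0.75,0,0.8],[0,0,0,0,-0.75,0,0.8],[0,0,0,0,-0.75,0,0.8],[0,0,0,0,-0.75,0,0.8],[0,0,0,0,-0.75,0,0.8],[0,0,0,0,-0.75,0,0.8],[0,0,0,0,0,0,0.8]]]'
python3 go.py .4385 -.3318 .25 down 0
python3 - <<'E'
from h import *
a=[]
for n,b in(("scene",(290,130,430,250)),("top",(160,130,260,220))):
    c=cam(n);x0,y0,x1,y1=b; a.append(cv2.resize(c["img"][y0:y1,x0:x1,::-1],(400,360),interpolation=cv2.INTER_CUBIC))
cv2.imwrite("pics/egg_in.png",np.hstack(a))
E
```

```text
clock: 14.8
eef_pos: [0.4796, 0.0655, 0.2509]
eef_rot: [2.802, 1.421, 0.001]
wrist_force: [0.6, -0.1, -0.3]
finger_gap: 0.0685
finger_force: 0.0
t 14.8 pos [0.4796 0.0655 0.2509] F [ 0.6 -0.1 -0.3] gap 0.0685 grip 0.0 j [ 0.02 -0.06  1.53 -0.    1.67  0.65]
shift now-axes [-13.79   8.06   0.04] turn [ 0.01 -0.   -4.53] shift target-axes [-15.89  -1.64   0.04]
```

View pics/egg_in.png

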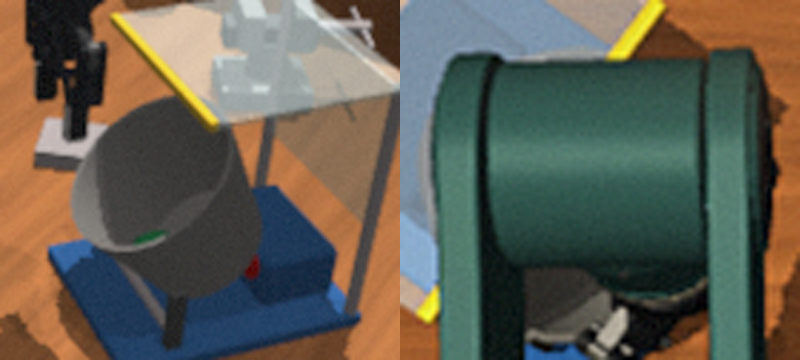

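The egg is in the barrel: a green patch shows over the low rim at (150,237) in the left half, while the arm blocks the top view. Moving on to the ball.

```bash
python3 -m handwheel '[[[-0.5,0.29,0,0,0,0,0.8],[-0.985,0.576,0,0,0,0,0.8],[-0.985,0.576,0,0,0,0,0.8],[-0.985,0.576,0,0,0,0,0.8],[-0.985,0.576,0,0,0,0,0.8],[-0.985,0.576,0,0,0,0,0.8],[-0.985,0.576,0,0,0,0,0.8],[-0.985,0.576,0,0,0,0,0.8],[-0.985,0.576,0,0,0,0,0.8],[-0.985,0.576,0,0,0,0,0.8],[-0.985,0.576,0,0,0,0,0.8],[-0.985,0.576,0,0,0,0,0.8],[-0.985,0.576,0,0,0,0,0.8],[-0.985,0.576,0,0,0,0,0.8],[-0.48,0.28,0,0,0,0,0.8],[0,0,0,0,0,0,0.8]]]' >/dev/null
python3 -m handwheel '[[[0,0,0,0,0,-0.75,0.8],[0,0,0,0,0,-0.75,0.8],[0,0,0,0,0,-0.75,0.8],[0,0,0,0,0,-0.75,0.8],[0,0,0,0,0,-0.75,0.8],[0,0,0,0,0,-0.78,0.8],[0,0,0,0,0,0,0.8]]]'
python3 go.py .4385 -.3318 .05 down 0
python3 - <<'E'
from h import *
a=[]
for n,b in(("top",(160,130,260,220)),("scene",(290,130,430,250))):
    c=cam(n);x0,y0,x1,y1=b; a.append(cv2.resize(c["img"][y0:y1,x0:x1,::-1],(400,360),interpolation=cv2.INTER_CUBIC))
    m=cv2.inRange(cv2.cvtColor(c["img"],cv2.COLOR_RGB2HSV),(50,90,20),(85,255,255)); m[:y0]=0;m[y1:]=0;m[:,:x0]=0;m[:,x1:]=0
    p=np.argwhere(m)[:,::-1]; print(n,len(p),p.mean(0),p.min(0),p.max(0),cv2.minAreaRect(p.astype(np.float32)))
    if n=="top":
        F=np.array([.5795,.1993,.0648]);A=np.array([-.3483,-.4735,.809]);o,d=ray(c,*p.mean(0)); P=F+.022*A
        X=o+d*((P-o)@A)/(d@A); l=np.array([-.479,-.652,-.588]);ty=np.array([-.8055,.5926,0]); print("egg centre barrel low-side, y:",(X-F)@l,(X-F)@ty)
cv2.imwrite("pics/egg_in2.png",np.hstack(a))
E
```

```text
clock: 17.2
eef_pos: [0.437, -0.3312, 0.2503]
eef_rot: [2.223, 2.22, 0.002]
wrist_force: [-0.7, 0.2, 0.3]
finger_gap: 0.0685
finger_force: 0.0
t 17.2 pos [ 0.437  -0.3312  0.2503] F [-0.7  0.2  0.3] gap 0.0685 grip 0.0 j [-0.75  0.08  1.39  0.    1.67 -0.75]
shift now-axes [-0.03  0.05  8.01] turn [ 0.01 -0.01 -0.01] shift target-axes [-0.02  0.06  8.01]
top 255 [204.55294118 182.12941176] [195 174] [214 190] ((204.25003051757812, 182.25001525878906), (19.091880798339844, 15.55634880065918), 45.0)
egg centre barrel low-side, y: 0.04418440947564884 0.0009190295432794489
scene 22 [341.77272727 208.36363636] [337 207] [347 210] ((341.9000244140625, 208.30003356933594), (2.2360680103302, 10.28591251373291), 63.43495178222656)
```

View pics/egg_in2.png

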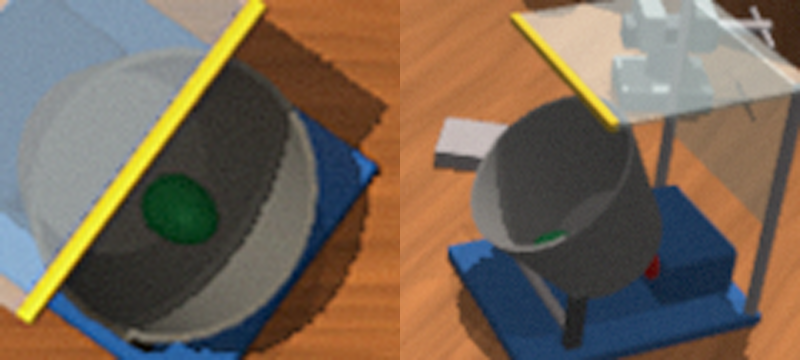

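The egg rests low in the barrel, at (180,208) in the left (top-view) half, its narrow end against the low wall, 44 mm off the floor's centre. Now I grasp the ball.

```bash
python3 -m handwheel '[[[0,0.06,0.5,0,0,0,0.8],[0,0,1,0,0,0,0.8],[0,0,1,0,0,0,0.8],[0,0,1,0,0,0,0.8],[0,0,1,0,0,0,0.8],[0,0,1,0,0,0,0.8],[0,0,1,0,0,0,0.8],[0,0,0.7,0,0,0,0.8],[0,0,0.5,0,0,0,0.8],[0,0,0.21,0,0,0,0.8],[0,0,0,0,0,0,0.3],[0,0,0,0,0,0,0.3],[0,0,0,0,0,0,0.3],[0,0,0,0,0,0,0.3],[0,0,0,0,0,0,0.3],[0,0,0,0,0,0,0.3],[0,0,0,0,0,0,0.3],[0,0,0,0,0,0,0.3]]]' 40
python3 -m handwheel '[[[0,0,-0.3,0,0,0,0.3],[0,0,-0.7,0,0,0,0.3],[0,0,-1,0,0,0,0.3],[0,0,-1,0,0,0,0.3],[0,0,-1,0,0,0,0.3],[0,0,-1,0,0,0,0.3],[0,0,-1,0,0,0,0.3],[0,0,-1,0,0,0,0.3],[0,0,-1,0,0,0,0.3],[0,0,0,0,0,0.75,0.3],[0,0,0,0,0,0.75,0.3],[0,0,0,0,0,0.75,0.3],[0,0,0,0,0,0.75,0.3],[0,0,0,0,0,0.75,0.3],[0,0,0,0,0,0.78,0.3],[0,0,0,0,0,0,0.3],[0,0,0,0,0,0,0.3]]]'
sed -i 's/np.array(\[.3483,.4735,-.809\])/np.array([.3965,.539,-.743])/' go.py
python3 go.py .4829 .0679 .2538 barrel -36.4
```

```text
clock: 19.1
eef_pos: [0.4391, -0.333, 0.0531]
eef_rot: [2.222, 2.218, 0.001]
wrist_force: [1.6, -0.2, 4.7]
finger_gap: 0.0423
finger_force: 40.7
clock: 20.8
eef_pos: [0.4379, -0.3324, 0.2516]
eef_rot: [-2.8, -1.42, 0.001]
wrist_force: [-0.1, -0.1, -2.4]
finger_gap: 0.0419
finger_force: 40.7
t 20.8 pos [ 0.4379 -0.3324  0.2516] F [-0.1 -0.1 -2.4] gap 0.0419 grip 40.72567105293274 j [-0.75  0.09  1.38 -0.    1.68 -0.12]
shift now-axes [13.98 -8.01 -0.07] turn [-0.02  5.25  0.01] shift target-axes [10.43 -8.05  9.28]
```

```bash
python3 -m handwheel '[[[0.5,-0.29,0,0,0,0,0.3],[1,-0.572,0,0,0,0,0.3],[1,-0.572,0,0,0,0,0.3],[1,-0.572,0,0,0,0,0.3],[1,-0.572,0,0,0,0,0.3],[1,-0.572,0,0,0,0,0.3],[1,-0.572,0,0,0,0,0.3],[1,-0.572,0,0,0,0,0.3],[1,-0.572,0,0,0,0,0.3],[1,-0.572,0,0,0,0,0.3],[1,-0.572,0,0,0,0,0.3],[1,-0.572,0,0,0,0,0.3],[1,-0.572,0,0,0,0,0.3],[1,-0.572,0,0,0,0,0.3],[0.5,-0.29,0,0,0,0,0.3],[0,0,0,0,0,0,0.3]]]'
python3 -m handwheel '[[[0,0,0,0,0.5,0,0.3],[0,0,0,0,0.8,0,0.3],[0,0,0,0,0.8,0,0.3],[0,0,0,0,0.8,0,0.3],[0,0,0,0,0.8,0,0.3],[0,0,0,0,0.8,0,0.3],[0,0,0,0,0.5,0,0.3],[0,0,0,0,0.25,0,0.3],[0,0,0,0,0,0,0.3],[0,0,0,0,0,0,0.3]]]'
python3 go.py .5701 .1865 .0903 barrel -36.4
```

```text
clock: 22.4
eef_pos: [0.484, 0.0698, 0.2522]
eef_rot: [-2.8, -1.423, 0.0]
wrist_force: [0.2, -0.1, -2.3]
finger_gap: 0.042
finger_force: 40.8
clock: 23.4
eef_pos: [0.4843, 0.0671, 0.2522]
eef_rot: [-2.38, -1.202, -0.912]
wrist_force: [-0.7, -0.5, -1.1]
finger_gap: 0.042
finger_force: 40.7
t 23.4 pos [0.4843 0.0671 0.2522] F [-0.7 -0.5 -1.1] gap 0.042 grip 40.726720690727234 j [-0.4  -0.28  1.87  0.72  1.4   0.16]
shift now-axes [ 0.05 -0.08  8.75] turn [0.01 0.01 0.  ] shift target-axes [ 0.03 -0.07  8.75]
```

```bash
python3 -m handwheel '[[[0.04,-0.08,0.5,0,0,0,0.3],[0,0,0.7,0,0,0,0.3],[0,0,0.7,0,0,0,0.3],[0,0,0.7,0,0,0,0.3],[0,0,0.7,0,0,0,0.3],[0,0,0.7,0,0,0,0.3],[0,0,0.7,0,0,0,0.3],[0,0,0.7,0,0,0,0.3],[0,0,0.6,0,0,0,0.3],[0,0,0.4,0,0,0,0.3],[0,0,0.3,0,0,0,0.3],[0,0,0,0,0,0,0.3],[0,0,0,0,0,0,0.3]]]' | grep -E 'pos|wrist'
python3 go.py .5701 .1865 .0903 barrel -36.4
```

```text
eef_pos: [0.55, 0.1601, 0.1289]
wrist_force: [-0.5, -0.1, -1.4]
t 24.7 pos [0.55   0.1601 0.1289] F [-0.5 -0.1 -1.4] gap 0.0419 grip 40.72854816913605 j [-0.14 -0.04  1.92  0.77  1.01  0.16]
shift now-axes [-0.05  0.02  2.04] turn [ 0.   -0.    0.01] shift target-axes [-0.05  0.02  2.04]
```

```bash
python3 -m handwheel '[[[0,0,0.2,0,0,0,0.3],[0,0,0.2,0,0,0,0.3],[0,0,0.2,0,0,0,0.3],[0,0,0,0,0,0,0.3]]]' | grep -E 'pos|wrist'
python3 go.py .5701 .1865 .0903 barrel -36.4
```

```text
eef_pos: [0.5554, 0.1685, 0.1165]
wrist_force: [-0.9, 0.1, -2.2]
t 25.1 pos [0.5554 0.1685 0.1165] F [-0.9  0.1 -2.2] gap 0.0416 grip 40.72846233844757 j [-0.11 -0.01  1.92  0.78  0.98  0.15]
shift now-axes [-0.01  0.05  1.4 ] turn [-0.01  0.01  0.  ] shift target-axes [-0.01  0.05  1.4 ]
```

```bash
python3 -m handwheel '[[[0,0.02,0.15,0,0,0,0.3],[0,0,0.15,0,0,0,0.3],[0,0,0.15,0,0,0,0.3],[0,0,0,0,0,0,0.3]]]' | grep -E 'pos|wrist'
python3 -m handwheel '[[[0,0,0.1,0,0,0,0.3],[0,0,0.1,0,0,0,0.3],[0,0,0.1,0,0,0,0.3],[0,0,0,0,0,0,0.3]]]' | grep -E 'pos|wrist'
python3 go.py .5701 .1865 .0903 barrel -36.4
```

```text
eef_pos: [0.5604, 0.1742, 0.1083]
wrist_force: [-0.2, -0.7, -2.1]
eef_pos: [0.5635, 0.1782, 0.103]
wrist_force: [-0.7, -0.0, -1.4]
t 25.9 pos [0.5635 0.1782 0.103 ] F [-0.7 -0.  -1.4] gap 0.0418 grip 40.72884142398834 j [-0.09  0.03  1.92  0.79  0.94  0.14]
shift now-axes [-0.02  0.02  0.66] turn [-0.  0.  0.] shift target-axes [-0.02  0.02  0.66]
```

```bash
for i in 1; do :; done
python3 -m handwheel '[[[0,0,0.1,0,0,0,0.3],[0,0,0.1,0,0,0,0.3],[0,0,0,0,0,0,0.3]]]' | grep -E 'pos|wrist'
python3 -m handwheel '[[[0,0,0.08,0,0,0,0.3],[0,0,0,0,0,0,0.3]]]' | grep -E 'pos|wrist'
python3 -m handwheel '[[[0,0,0.08,0,0,0,0.3],[0,0,0,0,0,0,0.3]]]' | grep -E 'pos|wrist'
```

```text
eef_pos: [0.5654, 0.1809, 0.0993]
wrist_force: [-0.2, 0.7, -2.0]
eef_pos: [0.5663, 0.1819, 0.098]
wrist_force: [0.1, -0.1, -1.1]
eef_pos: [0.5671, 0.1829, 0.0965]
wrist_force: [0.7, -0.6, -1.9]
```

```bash
python3 -m handwheel '[[[0,0,0.06,0,0,0,0.3],[0,0,0,0,0,0,0.3]]]' | grep -E 'pos|wrist'
python3 -m handwheel '[[[0,0,0.05,0,0,0,0.3],[0,0,0,0,0,0,0.3]]]' | grep -E 'pos|wrist'
```

```text
eef_pos: [0.5677, 0.1837, 0.0954]
wrist_force: [-0.1, 0.7, -1.5]
eef_pos: [0.5682, 0.1844, 0.0945]
wrist_force: [0.2, 0.0, -0.9]
```

```bash
python3 -m handwheel '[[[0,0,0.05,0,0,0,0.3],[0,0,0,0,0,0,0.3]]]' | grep -E 'pos|wrist'
```

```text
eef_pos: [0.5687, 0.1851, 0.0936]
wrist_force: [0.3, 0.5, -1.3]
```

```bash
python3 -m handwheel '[[[0,0,0.05,0,0,0,0.3],[0,0,0,0,0,0,0.3]]]' | grep -E 'pos|wrist'
python3 -m handwheel '[[[0,0,0.03,0,0,0,0.3],[0,0,0,0,0,0,0.3]]]' | grep -E 'pos|wrist'
```

```text
eef_pos: [0.5692, 0.1857, 0.0926]
wrist_force: [-0.4, 1.0, -2.1]
eef_pos: [0.5695, 0.1861, 0.0922]
wrist_force: [-0.3, -0.0, -1.4]
```

```bash
python3 -m handwheel '[[[0,0,0.04,0,0,0,0.3],[0,0,0,0,0,0,0.3]]]' | grep -E 'pos|wrist'
```

```text
eef_pos: [0.57, 0.1866, 0.0916]
wrist_force: [-0.7, 0.1, -1.0]
```

```bash
python3 -m handwheel '[[[0,0,0.04,0,0,0,0.3],[0,0,0,0,0,0,0.3]]]' | grep -E 'pos|wrist'
```

```text
eef_pos: [0.5703, 0.187, 0.0916]
wrist_force: [-5.2, -4.1, 4.2]
```

```bash
python3 -m handwheel '[[[0,0,-0.02,0,0,0,0.3],[0,0,0,0,0,0,0.5],[0,0,0,0,0,0,0.52],[0,0,0,0,0,0,0.54],[0,0,0,0,0,0,0.56],[0,0,0,0,0,0,0.58],[0,0,0,0,0,0,0.6],[0,0,0,0,0,0,0.6],[0,0,0,0,0,0,0.6],[0,0,0,0,0,0,0.6]]]' 20
python3 -m handwheel '[[[0,0,-0.2,0,0,0,0.6],[0,0,-0.4,0,0,0,0.6],[0,0,-0.6,0,0,0,0.6],[0,0,-0.8,0,0,0,0.6],[0,0,-1,0,0,0,0.6],[0,0,-1,0,0,0,0.6],[0,0,-1,0,0,0,0.6],[0,0,-1,0,0,0,0.6],[0,0,-1,0,0,0,0.6],[0,0,-1,0,0,0,0.6],[0,0,-0.9,0,0,0,0.6],[0,0,0,0,0,0,0.6]]]'
python3 -m handwheel '[[[-1,0,0,0,0,0,0.6],[-1,0,0,0,0,0,0.6],[-1,0,0,0,0,0,0.6],[-1,0,0,0,0,0,0.6],[-1,0,-0.5,0,0,0,0.6],[-1,0,-0.5,0,0,0,0.6],[0,0,0,0,0,0,0.6],[0,0,0,0,0,0,0.6]]]'
python3 - <<'E'
from h import *
a=[]
for n,b in(("top",(160,130,260,220)),("scene",(290,130,430,250))):
    c=cam(n);x0,y0,x1,y1=b; a.append(cv2.resize(c["img"][y0:y1,x0:x1,::-1],(400,360),interpolation=cv2.INTER_CUBIC)); a[-1]=a[-1]
    cv2.imwrite(f"pics/full_{n}.png",c["img"][:,:,::-1])
cv2.imwrite("pics/final.png",np.hstack(a))
E
```

```text
clock: 29.0
eef_pos: [0.5701, 0.1869, 0.0911]
eef_rot: [-2.378, -1.202, -0.913]
wrist_force: [-0.4, 0.5, 0.5]
finger_gap: 0.0512
finger_force: 0.0
clock: 30.2
eef_pos: [0.4825, 0.0653, 0.2602]
eef_rot: [-2.381, -1.204, -0.921]
wrist_force: [0.9, -1.3, -0.1]
finger_gap: 0.0509
finger_force: 0.0
clock: 31.0
eef_pos: [0.4058, -0.0362, 0.1743]
eef_rot: [-2.378, -1.2, -0.913]
wrist_force: [-0.4, 0.5, 0.0]
finger_gap: 0.0509
finger_force: 0.0
```

View pics/final.png

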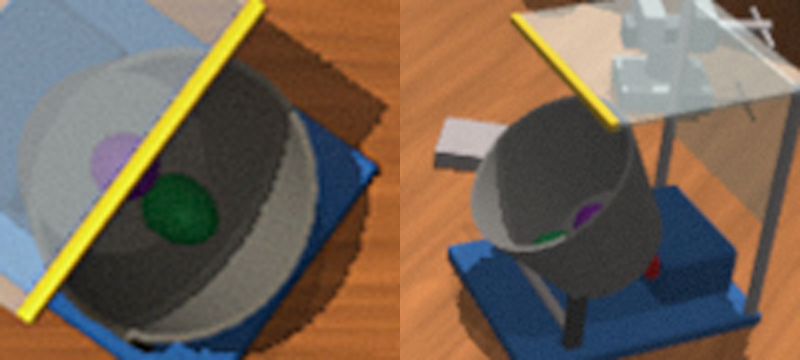

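View pics/full_scene.png

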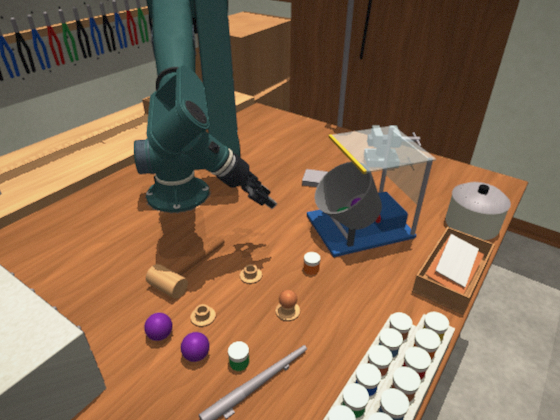

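The egg and the ball both lie on the barrel's floor, touching each other, at (180,208) and (125,165) in the top crop. The copper ball, jars, mallet and look-alikes are where they were, and the gripper is clear.

```bash
python3 -c "
from rig import bot
print(bot.sign_off())"
```

```text
the job is handed in; nothing more can be done
None
```

The green egg went into the barrel first, then the purple ball; both were lowered until they touched and gently released, nothing else on the bench was moved, and I handed the job in at about 31 s.

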